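Load a granule cassette and open its dial

ROBOT

A 6-joint arm with a two-finger parallel gripper is mounted at the origin on the work surface. World frame = base frame: x ahead of the robot, y to its left, z up, the work surface at z = 0. Lengths are in m, angles in rad, forces in N, time in s.
With the tool pointing down it reaches from about 0.375 to 0.825 m from the base axis. Payload 5.5 kg.
Tool frame: the origin (TCP) lies at the very end of the fingers, on their centre line; the grasp point (between the pads) lies 19 mm behind it (manip.pinch_z is the distance from the TCP to the grasp point, in m); z points along the fingers, y is the line along which they close (so a half turn about z gives the same grasp; the last joint's range is limited). The gripper opens to 85 mm and grips with 20 to 120 N. Pads are 22 mm wide; open, the fingers measure 114 mm over their backs; the gripper's body (76 mm by 85 mm) begins 54 mm behind the grasp point. The pads swing forward as they close: fully open they stand 13 mm farther back than shut.
Start: joints at [1.22, 0.314, -0.047, 1.21, 0, 1.571], TCP at [0.206, 0.563, 0.231] pointing down, gripper open.
Joint ranges: [-2.67, 2.67], [-0.69, 1.73], [-1.03, 1.25], [-2.08, 2.16], [-1.42, 1.45], [-3.14, 3.14]. Speed limits (rad/s): [2.39, 2.39, 3.01, 3.14, 3.14, 3.14].

INTERFACE

Orientations are given as a unit quaternion [w, x, y, z].
In Python, from workcell import manip gives the robot as it stands.
- The arm moves only by the tool drive_tool, never from a script. Its argument "steps" is text: rows parted by semicolons, each of 5 numbers parted by spaces: the shift along the tool's x, y, z in cm, then the turn about the tool's z in rad, then the finger opening in cm, from 0 to 8.54. A call has 1 to 12 rows; each row is the pose to reach, as a shift and turn from the pose commanded when the call began, along the tool's axes at that moment; what a row does not reach only later rows make up. A row lasts 1/8 s, in which the tool goes at most 62.5 mm and 10.7 degrees, less where a joint would pass 70% of its speed; a pose out of reach is approached as far as the arm can. A call with a gripper value outside its range is refused whole. The fingers move at their own pace and stop on an object; "squeeze" is the grip in N (left out, the last holds). Time passes only in rows, so rows that repeat a pose let the fingers close. It gives the time, the measured TCP pose, the force, the opening and the grip force at its end, in the units of the state.
- manip.sense(): the state, without advancing time (a new reading comes with each control period).
- manip.get_image(name): name is "side" or "top"; returns the picture (480x640x3 uint8, blue, green, red); there is no depth.
- manip.calibration(name): a dict with "mtx" (3x3 intrinsics, pixels), "k1" (the pictures are not rectified: a ray, as slopes to the right and down, at radius r is drawn at 1 + k1 r^2 times it, then the intrinsics apply), "rvec" (rotation vector, rad) and "tvec" (3), from world to camera coordinates, as OpenCV has them. Camera axes: x right, y down, z forward; pixel columns grow to the right and rows downward; lengths in m; the calibration is good to about 2 mm. A picture is of the moment at which its call begins. calibration takes no time and is no camera call.
- manip.hand_in(): hands the job in; it is judged then, once.
The state is a dict: "time": time; "q": joint angles; "qd": joint speeds; "tau": joint torques, N m; "ee_pos": TCP position; "tool_rot": TCP orientation; "force": force on the tool from outside, world axes, zero at the start; "moment": the same for the moment, N m; "width": finger opening in m; "grip_force": force on a finger pad.
Only numpy, scipy, OpenCV 4.12 (cv2) and the standard library are available. Lean on these libraries where they do the work, as an engineer would, in place of code of your own. Each camera call takes 0.05 s, during which the arm holds its last target. There are 200 camera calls.

TASK

Pick up the granule cassette by its body, not by its dial, and set it down gently into the cradle of the dosing station, flat on the cradle floor, with its dial end next to the station's upright index fin; then let go of it. Once it is in, take hold of the dial and turn it until its nose points straight at the fin, then let go. Leave the jar, the mug, the plain refill box and the needle carton where they are.

Things in the scene. Friction and masses are not known exactly. Their poses are not given: they have to be found in the camera images.
- cassette: Loose oblong white plastic cassette with a grey lid, 170 long (x) x 56 wide (y) x 60 high (z) mm, 0.2 to 0.45 kg, standing flat on the desk. Origin: centre of its underside; z up. Its turning dial stands on the lid near its +x end, the dial axis 50 mm from the origin along +x. It can be gripped across its 56 mm width; the part of the body at x = -85 to +10 mm is clear of the dial. The dial's top is 92 mm above the underside.
- dial_center (a point): Point on the dial's axis, halfway up its grip bar, 80 mm above the cassette's underside; turns with the dial: its x axis points along the bar to the nose. The dial is a grey disc (radius 26 mm, 8 mm thick, lying on the lid) carrying an upright black grip bar 14 mm thick (y), 24 mm high (12 mm below to 12 mm above this point), from 22 mm behind the axis to 24 mm ahead of it; the front end runs on into a tapered nose.
- pointer (a point): Tip of the dial's tapered nose, which a white stripe on top of the front half of the bar points to; 31 mm from the dial axis, same height as dial_center.
- dial (a joint): Angle of the dial on the cassette in rad, positive anticlockwise seen from above; 0 when the nose points along the cassette's +x axis, that is out over the dial end. It has stops at -2.9 and +0.5 and begins between -2.7 and -1.3, so it must be turned anticlockwise to reach 0; it turns against a light steady friction of about 0.05 N m and stays where it is left.
- station: Dosing station, fixed to the desk: a grey base with a shallow rectangular cradle, open at the top. Origin: on the desk below the centre of the cradle; x along the cradle towards the index fin, z up. The cradle's inside measures 186 (x) x 64 (y) mm (the cassette has 8 mm spare at each end and 4 mm at each side), its floor is 12 mm above the desk and its rims 26 mm above the desk. Beyond the rim at -x lies a block with a small display, to x = -148 mm, 28 mm high.
- cradle (a point): Centre of the cradle floor, 12 mm above the desk; axes as station. The cassette's origin belongs here, within the spare room, with the same x direction.
- index (a point): Top of the steel index fin, an upright plate 12 (x) x 8 (y) mm, standing at the middle of the cradle's +x end, 101 mm from the cradle's centre, top 68 mm above the desk: lower than the cassette's lid when loaded.
- jar: Bystander: white jar, 64 mm across, 95 mm high; origin centre of underside.
- mug: Bystander: white mug, 76 mm across, 90 mm high; origin centre of underside.
- refill: Bystander: plain oblong refill box without a dial, 150 x 56 x 47 mm; origin centre of underside.
- needle_box: Bystander: cardboard needle carton, 110 x 70 x 30 mm; origin centre of underside.

How it is judged:
By the outcome, as a careful person would: the job done as asked, in the order asked, and still so for the second after the job is handed in, with the robot touching nothing.
It also fails if it takes over 64 s, if anything falls off the work surface, if the arm or the gripper's body presses on something with over 40 N, if the wrist force passes 120 N, or if a joint passes its speed limit or range.

## Working session

There is one attempt and no reset: what is moved stays moved. The work goes in short steps, Python scripts to look and compute and a tool call to move; the robot and the scene stay as the last step left them, time stands still between calls to the robot, and variables do not carry over. Pictures are saved under pics/ and viewed, at most 10 in all, crops included, and the job is handed in when it is done.

Besides the shell and the picture viewer there is one more tool, called by a JSON object that holds its "method" and its "body". drive_tool: Moves the arm, as the interface text tells. Its arguments: {"type":"object","properties":{"steps":{"type":"string"},"squeeze":{"type":"number"}},"required":["steps"]}

```bash
ls; mkdir -p pics
cat > h.py <<'E'
import numpy as np, cv2
from workcell import manip
def ray(cam,u,v):
    c=manip.calibration(cam); K=np.array(c["mtx"],float); k=c["k1"]
    p=cv2.undistortPoints(np.array([[[u,v]]],float),K,np.array([k,0,0,0,0.]))[0,0]
    R=cv2.Rodrigues(np.array(c["rvec"],float))[0]; t=np.array(c["tvec"],float).ravel()
    return -R.T@t, R.T@np.array([p[0],p[1],1])
def onz(cam,u,v,z):
    o,d=ray(cam,u,v); return o+d*(z-o[2])/d[2]
def proj(cam,P):
    c=manip.calibration(cam)
    return cv2.projectPoints(np.array(P,float).reshape(-1,1,3),np.array(c["rvec"],float),np.array(c["tvec"],float),np.array(c["mtx"],float),np.array([c["k1"],0,0,0,0.]))[0][:,0]
E
python3 - <<'E'
from h import *
for n in("top","side"):
    cv2.imwrite(f"pics/{n}0.png",manip.get_image(n)); print(n,ray(n,320,240))
s=manip.sense(); print(s); print(manip.pinch_z)
E
```

```text
pics
top (array([ 0.41325622, -0.02202253,  1.75073735]), array([ 0.08366715,  0.0196302 , -0.99647639]))
side (array([ 0.53604686, -1.08752495,  0.77633882]), array([ 0.02764314,  0.84543183, -0.53345127]))
{'time': 0.1, 'q': array([ 1.22002428e+00,  3.14182984e-01, -4.79476875e-02,  1.21021494e+00,
        1.08655832e-05,  1.57078180e+00]), 'qd': array([ 5.98148412e-05, -2.84985747e-04,  3.32006377e-03,  7.42765850e-04,
       -1.51897747e-03,  8.56952529e-04]), 'tau': array([ 5.11081396e-05, -5.40766811e+01,  3.40541911e+01,  1.11207948e-02,
       -4.14264036e-06,  1.68325439e-06]), 'ee_pos': array([0.20599443, 0.56298495, 0.23051796]), 'tool_rot': array([-1.40520831e-04,  1.74481055e-01,  9.84660226e-01, -7.61808994e-04]), 'force': array([-0.588973  ,  0.03090429,  0.06822484]), 'moment': array([ 0.00306964,  0.05407828, -0.00560728]), 'grip_force': 0.0, 'width': 0.08493113127407158}
0.0187
```

View pics/top0.png

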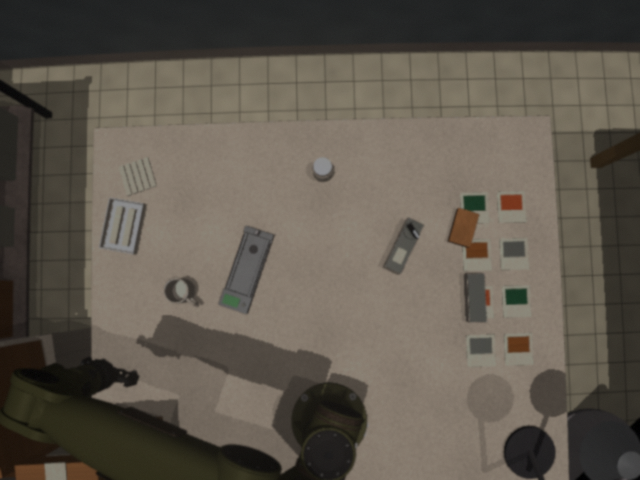

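View pics/side0.png

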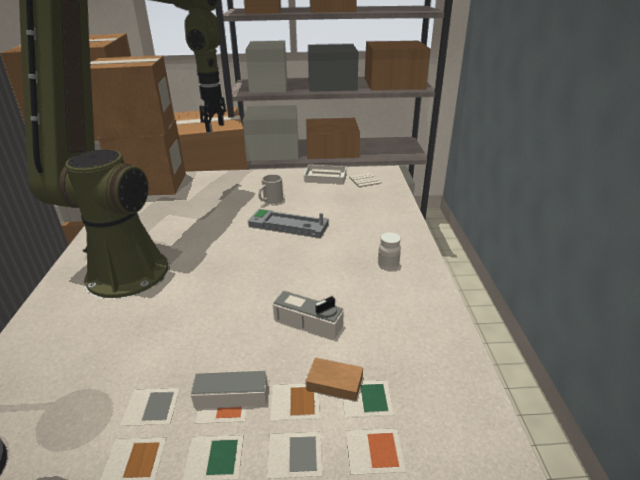

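The top view shows the cassette near (403,246) with its dial end up and right at (412,230). The station is near (247,268) with its fin at about (259,232). I'll enlarge both.

Run:
```python
from h import *
t=cv2.imread("pics/top0.png"); s=cv2.imread("pics/side0.png")
def crop(im,x,y,w,h,f): 
    c=cv2.resize(im[y:y+h,x:x+w],None,fx=f,fy=f,interpolation=cv2.INTER_CUBIC); return cv2.convertScaleAbs(c,alpha=1.5 if im is t else 1)
a=crop(t,370,200,66,86,6); b=crop(t,210,218,66,100,6)
H=600
out=np.zeros((H,800,3),np.uint8); out[:516,:396]=a; out[:600,400:796]=b
cv2.imwrite("pics/c1.png",out)
a=crop(s,262,280,95,65,8); cv2.imwrite("pics/c2.png",a)
```

```text
(no output)
```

View pics/c1.png

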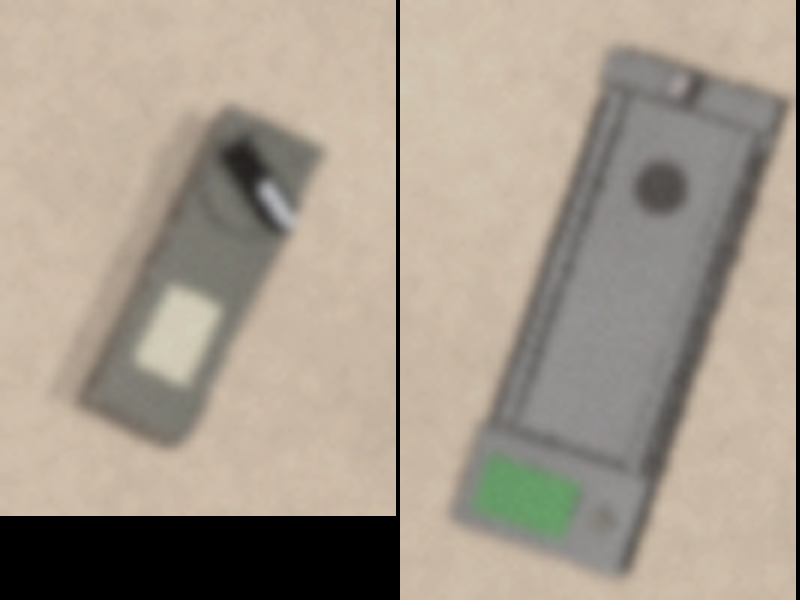

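View pics/c2.png

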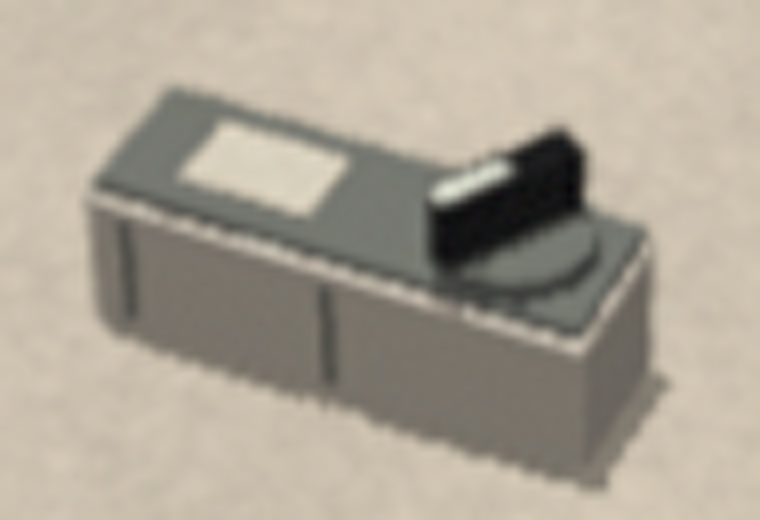

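The crops show the cassette lid corners clearly, with the dial nose pointing back and to the right. The station block, the fin and the rim corners are also clear. I'll cast rays onto the known heights.

Run:
```python
from h import *
T=lambda x,y,ox,oy:((x+.5)/6-.5+ox,(y+.5)/6-.5+oy)
S=lambda x,y:((x+.5)/8-.5+262,(y+.5)/8-.5+280)
print("cassette lid top view")
c=np.array([onz("top",*T(x,y,370,200),.06)[:2] for x,y in[(228,105),(325,151),(190,449),(80,402)]])
print(c.round(4)); print([np.linalg.norm(c[i]-c[(i+1)%4]).round(4) for i in range(4)],c.mean(0))
d=(c[0]+c[1]-c[2]-c[3]);print("yaw",np.arctan2(d[1],d[0]))
c=np.array([onz("side",*S(x,y),.06)[:2] for x,y in[(95,190),(172,88),(652,233),(582,345)]])
print(c.round(4)); print([np.linalg.norm(c[i]-c[(i+1)%4]).round(4) for i in range(4)],c.mean(0))
d=(c[2]+c[3]-c[0]-c[1]);print("yaw",np.arctan2(d[1],d[0]))
print("bar top");a=onz("top",*T(292,222,370,200),.092);b=onz("top",*T(238,150,370,200),.092);print(a,b,np.arctan2(*(a-b)[1::-1]))
a=onz("side",*S(432,193),.092);b=onz("side",*S(575,138),.092);print(a,b,np.arctan2(*(a-b)[1::-1]))
print("station")
c=np.array([onz("top",*T(x,y,210-400/6,218),.026)[:2] for x,y in[(612,48),(788,102),(628,577),(453,517)]])
print(c.round(4)); print([np.linalg.norm(c[i]-c[(i+1)%4]).round(4) for i in range(4)],c.mean(0))
d=(c[0]+c[1]-c[2]-c[3]);print("yaw",np.arctan2(d[1],d[0]))
d/=np.linalg.norm(d); print("origin from block end",(c[2]+c[3])/2+.148*d)
f=onz("top",*T(683,78,210-400/6,218),.068); print("fin",f,"origin",f[:2]-.101*d)
s=cv2.imread("pics/side0.png"); t=cv2.imread("pics/top0.png")
a=cv2.resize(s[195:245,240:340],None,fx=8,fy=8,interpolation=cv2.INTER_CUBIC);cv2.imwrite("pics/c3.png",a)
```

```text
cassette lid top view
[[ 0.6182 -0.2582]
 [ 0.5933 -0.3068]
 [ 0.4438 -0.2322]
 [ 0.4691 -0.1774]]
[np.float64(0.0546), np.float64(0.1671), np.float64(0.0604), np.float64(0.1696)] [ 0.53109433 -0.24365795]
yaw -0.4802220482610221
[[ 0.4472 -0.237 ]
 [ 0.4694 -0.1882]
 [ 0.6163 -0.2661]
 [ 0.5919 -0.314 ]]
[np.float64(0.0536), np.float64(0.1662), np.float64(0.0538), np.float64(0.164)] [ 0.53119677 -0.25132719]
yaw -0.48815860984595116
bar top
[ 0.55472265 -0.28343547  0.092     ] [ 0.59154123 -0.25785482  0.092     ] -2.5343816244070725
[ 0.54992005 -0.28163133  0.092     ] [ 0.59333634 -0.25880561  0.092     ] -2.6575650468280627
station
[[0.6096 0.245 ]
 [0.5789 0.1538]
 [0.3362 0.241 ]
 [0.369  0.3311]]
[np.float64(0.0963), np.float64(0.2579), np.float64(0.0959), np.float64(0.2556)] [0.4733931  0.24274158]
yaw -0.3441374445300646
origin from block end [0.49187841 0.23611647]
fin [0.58851236 0.20262427 0.068     ] origin [0.49343431 0.23670014]
```

View pics/c3.png

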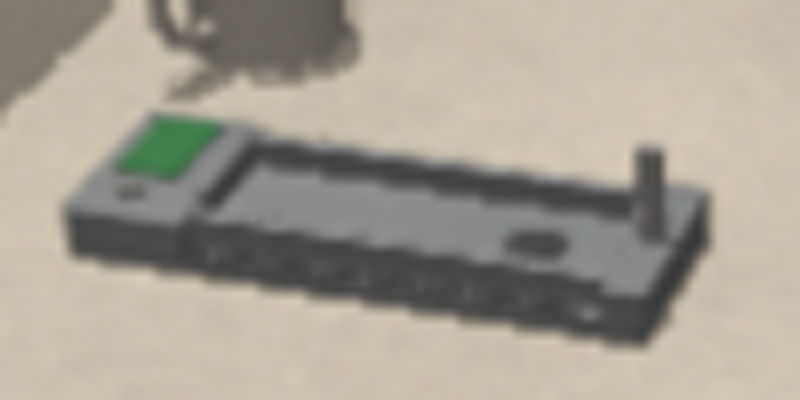

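The close-up shows the station with its fin top near crop (650,150), which agrees with the top view. My estimates are cassette (.531,-.247) at yaw -.484 and station (.493,.2365) at yaw -.344. I'll start moving towards the cassette.

{"method": "drive_tool", "body": {"steps": "-57.3 -64.7 0 1.6 8.5;-57.3 -64.7 0 1.6 8.5;-57.3 -64.7 0 1.6 8.5;-57.3 -64.7 0 1.6 8.5;-57.3 -64.7 0 1.6 8.5;-57.3 -64.7 0 1.6 8.5;-57.3 -64.7 0 1.6 8.5;-57.3 -64.7 0 1.6 8.5;-57.3 -64.7 0 1.6 8.5;-57.3 -64.7 0 1.6 8.5;-57.3 -64.7 0 1.6 8.5;-57.3 -64.7 0 1.6 8.5", "squeeze": 40}}

```text
time: 1.6
ee_pos: [0.4804, -0.1368, 0.2311]
tool_rot: [-0.0, 0.828, 0.561, 0.0]
force: [0.4, 1.4, 0.1]
width: 0.0849
grip_force: 0.0
```

```bash
cat >> h.py <<'E'
from scipy.spatial.transform import Rotation as Ro
def go(x,y,z,ang):
    s=manip.sense(); q=s["tool_rot"]; R=Ro.from_quat(np.r_[q[1:],q[0]]).as_matrix()
    d=R.T@(np.array([x,y,z])-s["ee_pos"])*100; a=np.arctan2(R[1,0],R[0,0])
    print("t %.2f"%s["time"],"pos",s["ee_pos"].round(4),"ang %.3f q1 %.2f q6 %.2f"%(a,s["q"][0],s["q"][5]),"F",s["force"].round(1),"w %.4f g %.1f"%(s["width"],s["grip_force"]))
    print("shift cm",d.round(2),"turn %.3f (raw %.3f)"%((a-ang+np.pi)%(2*np.pi)-np.pi,a-ang))
E
python3 - <<'E'
from h import *
go(.522,-.2424,.14,-.484)
S=lambda x,y:((x+.5)/8-.5+240,(y+.5)/8-.5+195)
f=onz("side",*S(650,148),.068);print("fin side",f, f[:2]-.101*np.array([np.cos(-.344),np.sin(-.344)]))
c=np.array([onz("side",*S(x,y),z)[:2] for x,y,z in[(158,113,.028),(67,208,.028),(650,300,.026),(708,190,.026)]]);print(c.round(4))
d=c[2]+c[3]-c[0]-c[1];print(np.arctan2(d[1],d[0]),np.linalg.norm(d)/2);d/=np.linalg.norm(d)
print("from block",(c[0]+c[1])/2+.148*d)
E
```

```text
t 1.60 pos [ 0.4804 -0.1368  0.2311] ang 1.190 q1 -0.28 q6 1.67 F [0.4 1.4 0.1] w 0.0849 g 0.0
shift cm [-8.27  7.78  9.11] turn 1.674 (raw 1.674)
fin side [0.58204396 0.20016915 0.068     ] [0.48696123 0.23423195]
[[0.369  0.3184]
 [0.3367 0.2358]
 [0.5795 0.1495]
 [0.6078 0.2381]]
-0.33301202406939967 0.25483092208092895
from block [0.49269326 0.2287171 ]
```

{"method": "drive_tool", "body": {"steps": "-8.3 7.8 4 1.67 8.5;-8.3 7.8 4 1.67 8.5;-8.3 7.8 4 1.67 8.5;-8.3 7.8 4 1.67 8.5;-8.3 7.8 4 1.67 8.5;-8.3 7.8 9 1.67 8.5;-8.3 7.8 9 1.67 8.5;-8.3 7.8 9 1.67 8.5;-8.3 7.8 9 1.67 8.5;-8.3 7.8 9 1.67 8.5;-8.3 7.8 9 1.67 8.5;-8.3 7.8 9 1.67 8.5"}}

```text
time: 3.1
ee_pos: [0.5164, -0.2515, 0.1413]
tool_rot: [-0.005, 0.974, -0.227, 0.001]
force: [-0.4, -0.1, 0.5]
width: 0.0846
grip_force: 0.0
```

Run:
```python
from h import *
go(.522,-.2435,.024,-.484)
t=manip.get_image("top");s=manip.get_image("side")
cv2.imwrite("pics/t1.png",t);cv2.imwrite("pics/s1.png",s)
p=proj("side",manip.sense()["ee_pos"])[0];print(p)
a=cv2.resize(s[230:350,250:370],None,fx=5,fy=5,interpolation=cv2.INTER_CUBIC)
cv2.circle(a,tuple(int(v) for v in ((p-[250,230]+.5)*5)),4,(0,0,255),-1)
cv2.imwrite("pics/c4.png",a)
```

```text
t 3.10 pos [ 0.5164 -0.2515  0.1413] ang -0.459 q1 -0.46 q6 3.14 F [-0.4 -0.1  0.5] w 0.0846 g 0.0
shift cm [ 0.15 -0.83 11.74] turn 0.025 (raw 0.025)
[300.47249298 279.58215333]
```

View pics/c4.png

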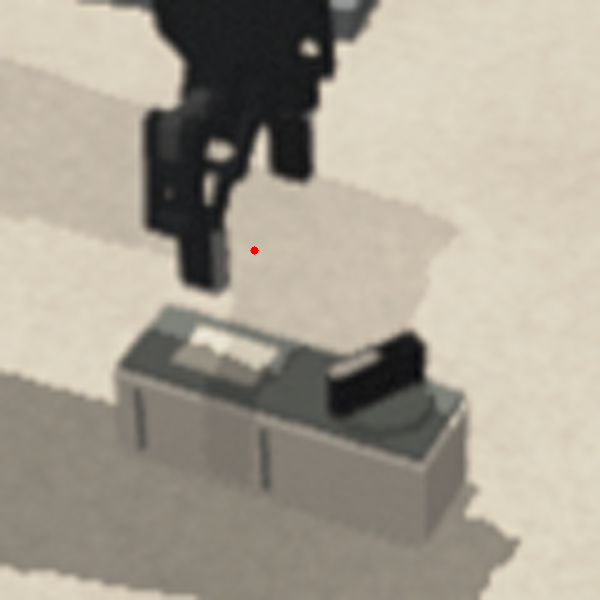

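The gripper hangs over the body with the dial clear of it, but joint 6 is at its limit. My sign for joint 6 was wrong, so I'll turn back half a turn, where joint 6 is near 0.

{"method": "drive_tool", "body": {"steps": "0 0 0 -1.6 8.5;0 0 0 -1.6 8.5;0 0 0 -1.6 8.5;0 0 0 -1.6 8.5;0 0 0 -1.6 8.5;0 0 0 -1.6 8.5;0 0 0 -1.6 8.5;0 0 0 -1.6 8.5;0 0 0 -1.6 8.5"}}

```text
time: 4.32
ee_pos: [0.5164, -0.2516, 0.1413]
tool_rot: [-0.003, 0.84, 0.542, 0.005]
force: [0.5, -0.1, -0.2]
width: 0.0851
grip_force: 0.0
```

{"method": "drive_tool", "body": {"steps": "0 0 0 -1.52 8.5;0 0 0 -1.52 8.5;0 0 0 -1.52 8.5;0 0 0 -1.52 8.5;0 0 0 -1.52 8.5;0 0 0 -1.52 8.5;0 0 0 -1.52 8.5;0 0 0 -1.52 8.5;0 0 0 -1.52 8.5;0 0 0 -1.52 8.5"}}

```text
time: 5.58
ee_pos: [0.5164, -0.2517, 0.1413]
tool_rot: [0.001, 0.239, 0.971, 0.005]
force: [0.6, 0.5, 0.3]
width: 0.0849
grip_force: 0.0
```

Run:
```python
from h import *
go(.522,-.2435,.024,2.657)
```

```text
t 5.58 pos [ 0.5164 -0.2517  0.1413] ang 2.658 q1 -0.46 q6 0.02 F [0.6 0.5 0.3] w 0.0849 g 0.0
shift cm [-0.12  0.86 11.74] turn 0.001 (raw 0.001)
```

{"method": "drive_tool", "body": {"steps": "-0.1 0.9 0 0 8.5;-0.1 0.9 0 0 8.5;-0.1 0.9 4 0 8.5;-0.1 0.9 8 0 8.5;-0.1 0.9 10 0 8.5;-0.1 0.9 11.7 0 8.5;-0.1 0.9 11.7 0 8.5;-0.1 0.9 11.7 0 8.5;-0.1 0.9 11.7 0 8.5"}}

```text
time: 6.7
ee_pos: [0.5229, -0.2436, 0.0255]
tool_rot: [0.002, 0.238, 0.971, 0.005]
force: [0.2, 0.3, -0.6]
width: 0.0849
grip_force: 0.0
```

Run:
```python
from h import *
go(.522,-.2435,.024,2.657)
s=manip.get_image("side"); cv2.imwrite("pics/s2.png",s)
a=cv2.resize(s[230:350,250:370],None,fx=5,fy=5,interpolation=cv2.INTER_CUBIC)
cv2.imwrite("pics/c5.png",a)
```

```text
t 6.70 pos [ 0.5229 -0.2436  0.0255] ang 2.661 q1 -0.44 q6 0.04 F [ 0.2  0.3 -0.6] w 0.0849 g 0.0
shift cm [ 0.08 -0.03  0.15] turn 0.004 (raw 0.004)
```

View pics/c5.png

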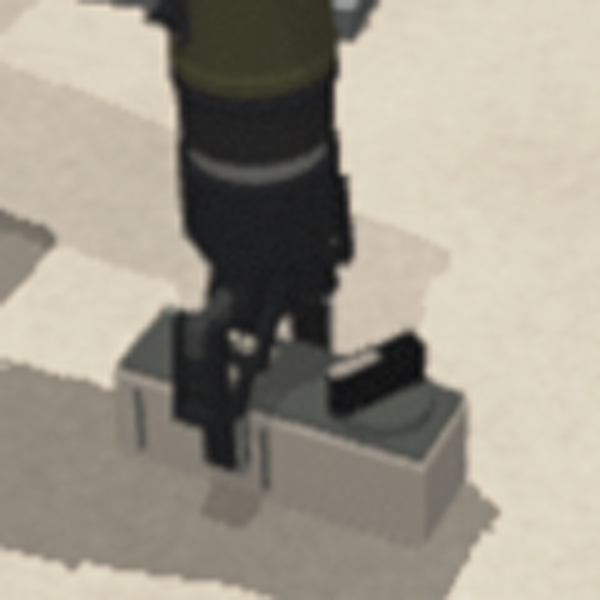

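The fingers straddle the body, clear of the dial. I'll close and lift.

{"method": "drive_tool", "body": {"steps": "0 0 0 0 5;0 0 0 0 5;0 0 0 0 5;0 0 0 0 5;0 0 0 0 5;0 0 0 0 5;0 0 0 0 5;0 0 0 0 5", "squeeze": 45}}

```text
time: 7.75
ee_pos: [0.5225, -0.2431, 0.0251]
tool_rot: [0.002, 0.238, 0.971, 0.006]
force: [-0.2, 3.1, 6.1]
width: 0.0552
grip_force: 48.9
```

Run:
```python
from h import *
go(.522,-.2435,.024,2.657)
t=manip.get_image("top");s=manip.get_image("side"); cv2.imwrite("pics/s3.png",s); cv2.imwrite("pics/t3.png",t)
```

```text
t 7.75 pos [ 0.5225 -0.2431  0.0251] ang 2.661 q1 -0.44 q6 0.04 F [-0.2  3.1  6.1] w 0.0552 g 48.9
shift cm [ 0.03 -0.07  0.11] turn 0.004 (raw 0.004)
```

{"method": "drive_tool", "body": {"steps": "0 0 -2 0 5;0 0 -4 0 5;0 0 -7 0 5;0 0 -10 0 5;0 0 -13 0 5;0 0 -13 0 5"}}

```text
time: 8.6
ee_pos: [0.5226, -0.2453, 0.1562]
tool_rot: [0.003, 0.238, 0.971, 0.005]
force: [0.1, 0.1, -3.0]
width: 0.0551
grip_force: 48.7
```

Run:
```python
from h import *
go(.493-.0094-.038*0,.2365+.0034,.16,2.798)
a=cv2.imread("pics/s0.png") if 0 else cv2.imread("pics/side0.png"); b=cv2.imread("pics/s3.png"); c=manip.get_image("side"); cv2.imwrite("pics/s4.png",c)
# bystander-free check: shift of the dial-end part of the cassette between before/after grasp
A=cv2.cvtColor(a,cv2.COLOR_BGR2GRAY)[312:348,325:350];B=cv2.cvtColor(b,cv2.COLOR_BGR2GRAY)[304:356,317:358]
r=cv2.matchTemplate(B,A,cv2.TM_CCOEFF_NORMED);print(cv2.minMaxLoc(r))
cr=lambda s,y,x:cv2.resize(s[y:y+120,x:x+80],None,fx=5,fy=5,interpolation=cv2.INTER_CUBIC)
cv2.imwrite("pics/c6.png",np.hstack([cr(b,230,270),cr(c,190,270)]))
```

```text
t 8.60 pos [ 0.5226 -0.2453  0.1562] ang 2.661 q1 -0.44 q6 0.04 F [ 0.1  0.1 -3. ] w 0.0551 g 48.7
shift cm [ 2.590e+01  4.121e+01 -3.000e-02] turn -0.137 (raw -0.137)
(0.26547548174858093, 0.7547792792320251, (16, 0), (7, 9))
```

View pics/c6.png

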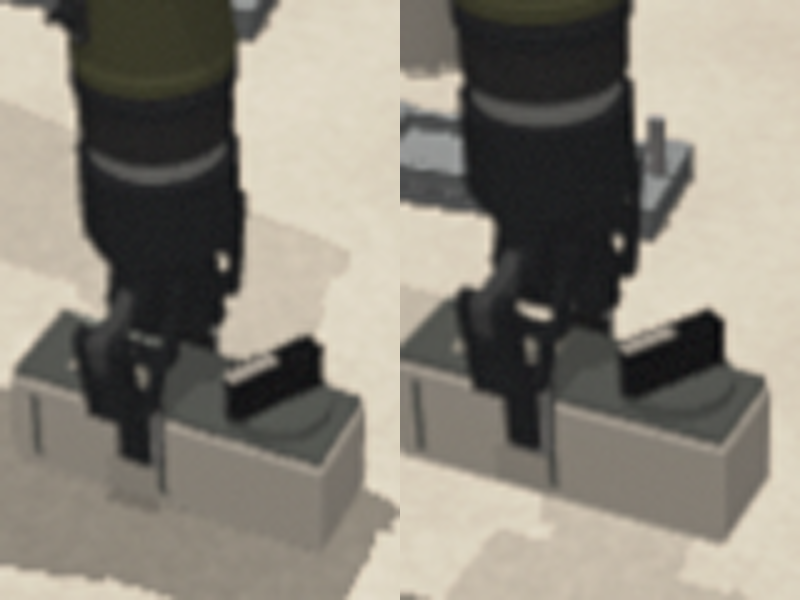

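The cassette is held level in the gripper, with the dial clear. I'll carry it over the cradle at height.

{"method": "drive_tool", "body": {"steps": "25.9 41 0 -0.14 5;25.9 41 0 -0.14 5;25.9 41 0 -0.14 5;25.9 41 0 -0.14 5;25.9 41 0 -0.14 5;25.9 41 0 -0.14 5;25.9 41 0 -0.14 5;25.9 41 0 -0.14 5;25.9 41 0 -0.14 5;25.9 41 3 -0.14 5;25.9 41 6 -0.14 5;25.9 41 6 -0.14 5"}}

```text
time: 10.15
ee_pos: [0.4785, 0.237, 0.0955]
tool_rot: [-0.001, 0.17, 0.985, 0.003]
force: [0.2, -0.4, -2.9]
width: 0.0552
grip_force: 49.2
```

Run:
```python
from h import *
go(.4825,.2377,.05,2.799)
t=manip.get_image("top");s=manip.get_image("side"); cv2.imwrite("pics/s5.png",s); cv2.imwrite("pics/t5.png",t)
a=cv2.resize(s[170:245,235:345],None,fx=5,fy=5,interpolation=cv2.INTER_CUBIC)
b=cv2.convertScaleAbs(cv2.resize(t[205:325,205:290],None,fx=5,fy=5,interpolation=cv2.INTER_CUBIC),alpha=1.5)
out=np.zeros((600,800,3),np.uint8); 
a=cv2.resize(s[170:270,240:314+0],None,fx=5,fy=5,interpolation=cv2.INTER_CUBIC) if 0 else cv2.resize(s[175:245,245:335],None,fx=4.1,fy=4.1,interpolation=cv2.INTER_CUBIC)
out[:600,:425]=b; out[:a.shape[0],428:428+a.shape[1]]=a; print(a.shape)
cv2.imwrite("pics/c7.png",out)
```

```text
t 10.15 pos [0.4785 0.237  0.0955] ang 2.800 q1 0.46 q6 0.80 F [ 0.2 -0.4 -2.9] w 0.0552 g 49.2
shift cm [-0.37  0.18  4.55] turn 0.001 (raw 0.001)
(287, 369, 3)
```

View pics/c7.png

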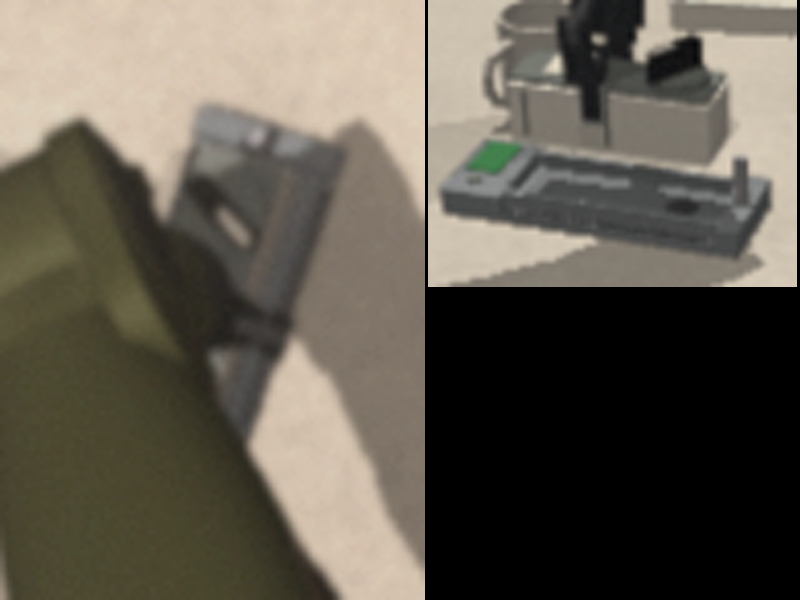

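The top view shows the bar from (195,185) to (255,240) and the fin at (258,133). In the side view the cassette floats above the cradle and is set slightly back from the fin. I'll work out its in-hand offset from these pixels.

Run:
```python
from h import *
k=4.1
S=lambda x,y:((x-428+.5)/k-.5+245,(y+.5)/k-.5+175)
T=lambda x,y:((x+.5)/5-.5+205,(y+.5)/5-.5+205)
zb=.0704; ax=np.array([np.cos(-.342),np.sin(-.342)]); n=np.array([-ax[1],ax[0]])
loc=lambda P,o:np.round([(P[:2]-o)@ax*1000,(P[:2]-o)@n*1000],1)
o=np.array([.4785,.237])  # TCP
print("rel TCP; side:")
for nm,x,y,z,l in[("near bot dial end",712,163,zb,(85,-28)),("near bot back",512,137,zb,(-85,-28)),("near lid dial",708,105,zb+.06,(85,-28)),("far lid dial",729,75,zb+.06,(85,28))]:
    print(nm,loc(onz("side",*S(x,y),z),o)-l)
print("station origin rel TCP, side:")
for nm,x,y,z,l in[("fin",740,160,.068,(101,0)),("near rim end",738,232,.026,(109,-48)),("far rim end",771,182,.026,(109,48)),("block near",442,190,.028,(-148,-48))]:
    print(nm,loc(onz("side",*S(x,y),z),o)-l)
a=onz("top",*T(195,183),zb+.092);b=onz("top",*T(253,241),zb+.092);c=a+(b-a)*22/53
print("top: bar",loc(a,o),loc(b,o),"ang",np.arctan2(*(b-a)[1::-1])+.342,"cassette origin",loc(c,o)-(50,0))
print("fin",loc(onz("top",*T(258,133),.068),o)-(101,0))
```

```text
rel TCP; side:
near bot dial end [7.2 9.2]
near bot back [7.  5.7]
near lid dial [10.5 -7.2]
far lid dial [10.4 -9.4]
station origin rel TCP, side:
fin [ 9.8 -3.8]
near rim end [12.1  4. ]
far rim end [14.5 -8. ]
block near [16.3 -3.1]
top: bar [69.5 15.5] [ 48.3 -26.9] ang -2.034201746733664 cassette origin [10.7 -2.1]
fin [11.9  5.5]
```

Run:
```python
from h import *
def shift(f0,f1,x,y,w,h):
    a=cv2.imread(f0,0).astype(np.float32);b=cv2.imread(f1,0).astype(np.float32)
    M=np.eye(2,3,dtype=np.float32); 
    cc,M=cv2.findTransformECC(a[y:y+h,x:x+w],b[y:y+h,x:x+w],M,cv2.MOTION_TRANSLATION); return cc,M[:,2]
for c,f0,f1,r,z in[("top","pics/top0.png","pics/t3.png",(402,216,24,28),.08),("side","pics/side0.png","pics/s3.png",(312,290,36,54),.07)]:
    cc,m=shift(f0,f1,*r); u=r[0]+r[2]/2;v=r[1]+r[3]/2
    print(c,cc,m,"moved mm",(onz(c,u+m[0],v+m[1],z)-onz(c,u,v,z))*1000)
```

```text
top 0.3347435113953411 [ 4.831524  -3.0962121] moved mm [  8.99123822 -15.01570419   0.        ]
side 0.8608307900264657 [-0.34423256  0.93016785] moved mm [-0.98499044 -3.14197572  0.        ]
```

The side shift shows the top camera's lateral estimate is right and the side camera is biased by about 6 mm. So I'll target TCP (.484,.240).

Run:
```python
from h import *
go(.4839,.2401,.046,2.799)
```

```text
t 10.25 pos [0.4811 0.2384 0.0986] ang 2.800 q1 0.46 q6 0.80 F [ 0.5  0.8 -2.1] w 0.0557 g 49.3
shift cm [-0.21  0.2   5.26] turn 0.001 (raw 0.001)
```

{"method": "drive_tool", "body": {"steps": "-0.2 0.2 2 0 5;-0.2 0.2 3 0 5;-0.2 0.2 3 0 5;-0.2 0.2 3 0 5"}}

```text
time: 10.75
ee_pos: [0.4846, 0.2411, 0.0698]
tool_rot: [0.002, 0.17, 0.986, 0.006]
force: [-0.2, -0.2, -1.8]
width: 0.0554
grip_force: 49.3
```

Run:
```python
from h import *
go(.4839,.2401,.046,2.799)
```

```text
t 10.75 pos [0.4846 0.2411 0.0698] ang 2.801 q1 0.46 q6 0.80 F [-0.2 -0.2 -1.8] w 0.0554 g 49.3
shift cm [ 0.04 -0.14  2.38] turn 0.002 (raw 0.002)
```

{"method": "drive_tool", "body": {"steps": "0 -0.1 0.5 0 5;0 -0.1 1 0 5;0 -0.1 1.4 0 5;0 -0.1 1.8 0 5;0 -0.1 2.1 0 5;0 -0.1 2.4 0 5;0 -0.1 2.4 0 5"}}

```text
time: 11.62
ee_pos: [0.4838, 0.2401, 0.0447]
tool_rot: [0.001, 0.169, 0.986, 0.005]
force: [0.0, -0.2, -2.0]
width: 0.0553
grip_force: 49.3
```

Run:
```python
from h import *
go(.4839,.2401,.038,2.799)
```

```text
t 11.62 pos [0.4838 0.2401 0.0447] ang 2.801 q1 0.46 q6 0.80 F [ 0.  -0.2 -2. ] w 0.0553 g 49.3
shift cm [-0.01 -0.01  0.67] turn 0.002 (raw 0.002)
```

The underside is about 6 mm below the rims with no contact force, so it's in. I'll lower the rest slowly.

{"method": "drive_tool", "body": {"steps": "0 0 0.2 0 5;0 0 0.35 0 5;0 0 0.5 0 5;0 0 0.6 0 5;0 0 0.65 0 5;0 0 0.65 0 5"}}

```text
time: 12.38
ee_pos: [0.484, 0.2403, 0.0385]
tool_rot: [0.001, 0.17, 0.986, 0.005]
force: [0.0, -0.5, -2.6]
width: 0.0552
grip_force: 49.3
```

Run:
```python
from h import *
go(.4839,.2401,.037,2.799)
```

```text
t 12.38 pos [0.484  0.2403 0.0385] ang 2.801 q1 0.46 q6 0.80 F [ 0.  -0.5 -2.6] w 0.0552 g 49.3
shift cm [ 0.   -0.02  0.15] turn 0.002 (raw 0.002)
```

{"method": "drive_tool", "body": {"steps": "0 0 0.05 0 5;0 0 0.1 0 5;0 0 0.15 0 5;0 0 0.15 0 5"}}

```text
time: 12.88
ee_pos: [0.484, 0.2403, 0.0371]
tool_rot: [0.002, 0.17, 0.986, 0.005]
force: [-1.6, -0.4, -0.4]
width: 0.0555
grip_force: 49.4
```

Run:
```python
from h import *
go(.4839,.2401,.037,2.799)
```

```text
t 12.88 pos [0.484  0.2403 0.0371] ang 2.801 q1 0.46 q6 0.80 F [-1.6 -0.4 -0.4] w 0.0555 g 49.4
shift cm [ 0.01 -0.03  0.01] turn 0.002 (raw 0.002)
```

{"method": "drive_tool", "body": {"steps": "0 0 0.05 0 5;0 0 0.05 0 5.8;0 0 0.05 0 6.2;0 0 0.05 0 6.6;0 0 0.05 0 7.2;0 0 0.05 0 8;0 0 0.05 0 8.5;0 0 0.05 0 8.5"}}

```text
time: 13.88
ee_pos: [0.484, 0.2403, 0.0365]
tool_rot: [0.001, 0.17, 0.986, 0.005]
force: [-0.5, 1.0, 0.4]
width: 0.085
grip_force: 0.0
```

{"method": "drive_tool", "body": {"steps": "0 0 -1.5 0 8.5;0 0 -3 0 8.5;0 0 -6 0 8.5;0 0 -9 0 8.5;0 0 -13 0 8.5;0 0 -13 0 8.5"}}

```text
time: 14.62
ee_pos: [0.486, 0.2403, 0.1712]
tool_rot: [0.005, 0.169, 0.985, 0.008]
force: [0.1, 0.7, -0.1]
width: 0.0848
grip_force: 0.0
```

{"method": "drive_tool", "body": {"steps": "-3 15 0 0 8.5;-3 15 0 0 8.5;-3 15 0 0 8.5;-3 15 0 0 8.5;-3 15 0 0 8.5"}}

```text
time: 15.25
ee_pos: [0.5611, 0.3695, 0.1678]
tool_rot: [0.001, 0.17, 0.986, 0.005]
force: [0.1, -0.2, -0.9]
width: 0.0849
grip_force: 0.0
```

Run:
```python
from h import *
go(.5306,.2235,.12,.7)
t=manip.get_image("top");s=manip.get_image("side"); cv2.imwrite("pics/s6.png",s); cv2.imwrite("pics/t6.png",t)
a=cv2.resize(s[190:245,240:335],None,fx=4,fy=4,interpolation=cv2.INTER_CUBIC)
b=cv2.convertScaleAbs(cv2.resize(t[215:315,210:280],None,fx=6,fy=6,interpolation=cv2.INTER_CUBIC),alpha=1.6)
out=np.zeros((600,800,3),np.uint8); out[:600,:420]=b; out[:a.shape[0],420:420+a.shape[1]]=a
cv2.imwrite("pics/c8.png",out)
```

```text
t 15.25 pos [0.5611 0.3695 0.1678] ang 2.801 q1 0.58 q6 0.92 F [ 0.1 -0.2 -0.9] w 0.0849 g 0.0
shift cm [ -2.01 -14.82   4.64] turn 2.101 (raw 2.101)
```

View pics/c8.png

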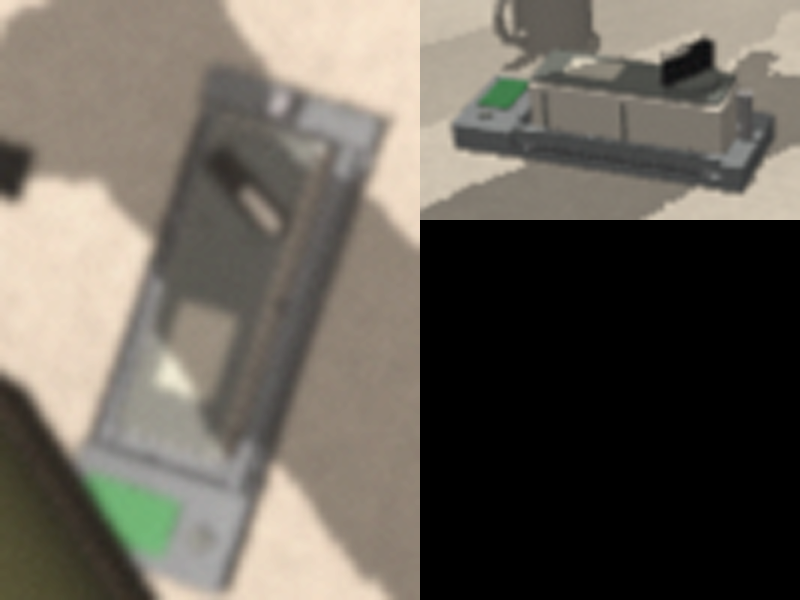

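The cassette sits in the cradle with its dial end by the fin. The bar runs from (213,158) to the nose at (280,232) in the top crop. Next I'll get the dial axis and angle by casting rays.

Run:
```python
from h import *
T=lambda x,y:((x+.5)/6-.5+210,(y+.5)/6-.5+215)
a=onz("top",*T(211,157),.104);b=onz("top",*T(280,233),.104);c=a+(b-a)*22/53
print(a,b,np.linalg.norm(b-a),"bar ang",np.arctan2(*(b-a)[1::-1]),"axis",c)
S=lambda x,y:((x-420+.5)/4-.5+240,(y+.5)/4-.5+190)
a=onz("side",*S(661,62),.104);b=onz("side",*S(713,42),.104);print("side",b,a,np.arctan2(*(a-b)[1::-1]))
f=onz("top",*T(279,102),.068);print("fin",f)
# lid, top view
c=np.array([onz("top",*T(x,y),.072)[:2] for x,y in[(210,122),(328,150),(228,450),(105,428)]])
print(c); d=c[0]+c[1]-c[2]-c[3]; print(np.arctan2(d[1],d[0]))
# bar by mask
t=cv2.imread("pics/t6.png"); g=t[236:260,242:262].max(2); print(g)
```

```text
[0.55540046 0.23407738 0.104     ] [0.5167971  0.20038469 0.104     ] 0.0512388183768731 bar ang -2.4240148168811464 axis [0.53937642 0.22009173 0.104     ]
side [0.55740406 0.22404307 0.104     ] [0.5147634  0.19164015 0.104     ] -2.4917813089603094
fin [0.58551494 0.20470401 0.068     ]
[[0.57592246 0.23931639]
 [0.56008909 0.17974449]
 [0.41053334 0.2327357 ]
 [0.42305668 0.29462538]]
-0.3438814604797631
[[63 52 53 58 62 62 60 61 63 64 62 65 68 70 70 70 71 77 86 89]
 [58 49 55 59 60 59 57 59 57 60 60 62 65 68 75 78 80 79 78 80]
 [53 51 54 58 54 54 55 56 57 58 59 59 61 63 71 81 87 87 85 86]
 [49 50 52 52 48 46 49 54 58 59 58 59 57 61 65 73 85 92 94 96]
 [48 48 47 43 37 38 43 50 57 59 58 59 61 60 59 63 75 89 96 95]
 [49 47 42 37 33 33 36 44 52 55 59 59 60 57 59 59 67 79 88 91]
 [50 47 42 35 33 32 35 38 45 52 55 59 60 60 58 59 60 67 74 81]
 [50 51 44 39 34 31 33 35 38 45 51 55 57 58 59 60 58 60 64 72]
 [53 54 49 45 37 34 33 34 35 39 45 54 57 59 59 59 58 58 62 70]
 [55 57 55 50 43 38 34 36 41 46 45 49 54 58 59 58 60 60 65 71]
 [55 58 58 54 50 43 37 42 57 66 58 49 51 57 59 59 58 58 65 73]
 [57 59 58 57 54 48 43 49 70 83 77 61 51 52 57 59 58 62 67 71]
 [59 58 58 58 56 54 47 49 67 85 92 80 62 51 53 56 57 64 72 71]
 [57 58 57 57 59 55 53 49 56 73 91 94 80 61 51 52 57 64 72 69]
 [58 55 57 58 57 57 57 52 50 59 81 95 96 79 59 49 55 65 70 67]
 [57 56 54 57 57 58 57 56 53 52 66 87 99 94 71 53 57 68 69 65]
 [57 55 55 56 57 58 58 57 56 51 56 71 89 93 78 57 60 71 70 65]
 [58 57 57 56 57 58 57 57 57 53 53 57 70 78 68 56 64 70 68 63]
 [58 59 56 56 58 58 58 56 56 55 54 54 59 62 59 60 69 70 65 63]
 [58 57 56 58 56 57 57 57 56 55 55 55 55 57 59 66 73 69 66 59]
 [57 57 57 56 57 57 58 57 57 57 56 56 59 59 62 68 70 67 62 61]
 [57 57 57 56 57 57 57 57 57 57 57 58 58 61 65 72 70 65 62 60]
 [56 57 57 57 58 58 57 58 57 57 58 58 58 60 66 73 70 65 61 59]
 [58 57 57 57 56 58 56 57 57 59 59 57 60 62 67 72 68 63 61 59]]
```

Dial axis (.540,.220), bar at about -2.45 rad, so the tool angle to grip it is 0.69. Moving over it.

{"method": "drive_tool", "body": {"steps": "-1.5 -15.1 0 2.11 8.5;-1.5 -15.1 0 2.11 8.5;-1.5 -15.1 0 2.11 8.5;-1.5 -15.1 0 2.11 8.5;-1.5 -15.1 0 2.11 8.5;-1.5 -15.1 0 2.11 8.5;-1.5 -15.1 0 2.11 8.5;-1.5 -15.1 0 2.11 8.5;-1.5 -15.1 0 2.11 8.5;-1.5 -15.1 0 2.11 8.5;-1.5 -15.1 0 2.11 8.5;-1.5 -15.1 0 2.11 8.5"}}

```text
time: 16.85
ee_pos: [0.5249, 0.2221, 0.167]
tool_rot: [-0.004, 0.942, 0.337, 0.004]
force: [0.4, 0.1, 0.8]
width: 0.0849
grip_force: 0.0
```

{"method": "drive_tool", "body": {"steps": "0 0 2 0 6;0 0 4 0 6;0 0 4 0 6;0 0 4 0 6"}}

```text
time: 17.35
ee_pos: [0.5258, 0.2231, 0.1274]
tool_rot: [-0.004, 0.941, 0.338, 0.004]
force: [0.7, -0.1, 0.6]
width: 0.0595
grip_force: 0.0
```

Run:
```python
from h import *
go(.5398,.2200,.085,.69)
```

```text
t 17.35 pos [0.5258 0.2231 0.1274] ang 0.690 q1 0.40 q6 2.85 F [ 0.7 -0.1  0.6] w 0.0595 g 0.0
shift cm [0.84 1.15 4.25] turn 0.000 (raw 0.000)
```

{"method": "drive_tool", "body": {"steps": "0.8 1.1 0 0 6;0.8 1.1 0 0 6;0.8 1.1 0 0 6;0.8 1.1 0 0 6"}}

```text
time: 17.85
ee_pos: [0.5388, 0.2201, 0.1265]
tool_rot: [-0.004, 0.941, 0.339, 0.004]
force: [0.2, 0.0, 0.1]
width: 0.0599
grip_force: 0.0
```

Run:
```python
from h import *
go(.5398,.2200,.085,.69)
```

```text
t 17.85 pos [0.5388 0.2201 0.1265] ang 0.691 q1 0.38 q6 2.83 F [0.2 0.  0.1] w 0.0599 g 0.0
shift cm [0.04 0.09 4.15] turn 0.001 (raw 0.001)
```

{"method": "drive_tool", "body": {"steps": "0 0.1 1 0 6;0 0.1 2 0 6;0 0.1 3 0 6;0 0.1 3.6 0 6;0 0.1 4 0 6;0 0.1 4 0 4;0 0.1 4 0 3", "squeeze": 25}}

```text
time: 18.73
ee_pos: [0.5399, 0.2198, 0.0868]
tool_rot: [-0.004, 0.941, 0.339, 0.004]
force: [-0.5, 0.2, -0.4]
width: 0.0302
grip_force: 0.0
```

{"method": "drive_tool", "body": {"steps": "0 0 0 0 2.4;0 0 0 0 2;0 0 0 0 1.8"}}

```text
time: 19.1
ee_pos: [0.5398, 0.2197, 0.0867]
tool_rot: [-0.004, 0.941, 0.339, 0.004]
force: [-0.5, 0.3, -0.3]
width: 0.0179
grip_force: 0.0
```

Run:
```python
from h import *
go(.5398,.2200,.085,.69)
s=manip.sense();print(s["moment"])
```

```text
t 19.10 pos [0.5398 0.2197 0.0867] ang 0.691 q1 0.38 q6 2.83 F [-0.5  0.3 -0.3] w 0.0179 g 0.0
shift cm [ 0.02 -0.02  0.17] turn 0.001 (raw 0.001)
[-0.10597033  0.03165002 -0.01126603]
```

At an 18 mm opening there's no contact, so the tool is centred on the bar and aligned with it. I'll close and start turning anticlockwise.

{"method": "drive_tool", "body": {"steps": "0 0 0 0 1.2;0 0 0 0 1;0 0 0 0 1;0 0 0 0 1"}}

```text
time: 19.6
ee_pos: [0.5397, 0.2199, 0.0867]
tool_rot: [-0.004, 0.941, 0.339, 0.004]
force: [-0.6, 1.6, 1.4]
width: 0.0133
grip_force: 27.3
```

{"method": "drive_tool", "body": {"steps": "0 0 0 -0.15 1;0 0 0 -0.3 1;0 0 0 -0.45 1;0 0 0 -0.6 1;0 0 0 -0.75 1;0 0 0 -0.9 1;0 0 0 -1.05 1;0 0 0 -1.05 1"}}

```text
time: 20.6
ee_pos: [0.5401, 0.2195, 0.0866]
tool_rot: [-0.001, 0.645, 0.764, 0.005]
force: [2.0, 0.3, 1.7]
width: 0.0135
grip_force: 27.2
```

Run:
```python
from h import *
go(.5398,.2200,.0865,2.80)
s=manip.sense();print(s["moment"])
```

```text
t 20.60 pos [0.5401 0.2195 0.0866] ang 1.739 q1 0.38 q6 1.78 F [2.  0.3 1.7] w 0.0135 g 27.2
shift cm [ 0.05 -0.02  0.02] turn -1.061 (raw -1.061)
[-0.01280486 -0.04710591  0.06384634]
```

{"method": "drive_tool", "body": {"steps": "0 0 0 -0.15 1;0 0 0 -0.3 1;0 0 0 -0.45 1;0 0 0 -0.6 1;0 0 0 -0.75 1;0 0 0 -0.9 1;0 0 0 -1.06 1;0 0 0 -1.06 1;0 0 0 -1.06 1"}}

```text
time: 21.72
ee_pos: [0.5403, 0.2196, 0.0868]
tool_rot: [0.002, 0.171, 0.985, 0.005]
force: [2.1, -1.2, 1.8]
width: 0.0134
grip_force: 27.3
```

Run:
```python
from h import *
go(.5398,.2200,.0865,2.80)
s=manip.sense();print(s["moment"])
```

```text
t 21.73 pos [0.5403 0.2196 0.0868] ang 2.797 q1 0.38 q6 0.73 F [ 2.1 -1.2  1.8] w 0.0134 g 27.3
shift cm [0.06 0.02 0.03] turn -0.003 (raw -0.003)
[-0.19796728 -0.22857422 -0.03507909]
```

Now I'll release slowly, go straight up and move aside to check.

{"method": "drive_tool", "body": {"steps": "0 0 0 0 1.5;0 0 0 0 2;0 0 0 0 3;0 0 0 0 4;0 0 0 0 5;0 0 0 0 5;0 0 -1.5 0 5;0 0 -4 0 5;0 0 -7 0 5;0 0 -10 0 5;0 0 -10 0 5"}}

```text
time: 23.1
ee_pos: [0.5413, 0.2195, 0.1904]
tool_rot: [0.004, 0.17, 0.985, 0.007]
force: [0.7, 0.7, -0.3]
width: 0.0498
grip_force: 0.0
```

{"method": "drive_tool", "body": {"steps": "4 16 0 0 5;4 16 0 0 5;4 16 0 0 5;4 16 0 0 5;4 16 0 0 5"}}

```text
time: 23.72
ee_pos: [0.5545, 0.3822, 0.1876]
tool_rot: [0.001, 0.169, 0.986, 0.005]
force: [-0.3, -0.5, -0.9]
width: 0.0498
grip_force: 0.0
```

Run:
```python
from h import *
go(.54,.22,.1,2.8)
t=manip.get_image("top"); cv2.imwrite("pics/t7.png",t); s=manip.get_image("side"); cv2.imwrite("pics/s7.png",s)
print(t[228:264,238:274].max(2))
t0=cv2.imread("pics/top0.png"); 
for n,(x,y,w,h) in dict(jar=(308,152,30,32),mug=(160,272,48,38),box=(458,266,34,62),carton=(442,202,42,50)).items():
    print(n,cv2.absdiff(t0,t)[y:y+h,x:x+w].max())
```

```text
t 23.73 pos [0.5545 0.3822 0.1876] ang 2.801 q1 0.60 q6 0.94 F [-0.3 -0.5 -0.9] w 0.0498 g 0.0
shift cm [ -4.05 -15.86   8.62] turn 0.001 (raw 0.001)
[[ 93  92  92 ... 152 152 154]
 [ 92  92  91 ... 152 152 152]
 [ 93  93  93 ... 153 151 153]
 ...
 [ 58  58  60 ...  91  90  91]
 [ 58  58  56 ...  92  91  90]
 [ 57  57  60 ...  91  92  91]]
jar 19
mug 103
box 19
carton 19
```

Run:
```python
from h import *
np.set_printoptions(linewidth=250,threshold=10**6)
t=cv2.imread("pics/t7.png");g=t.max(2);print(g[230:258,242:266])
s0=cv2.imread("pics/side0.png");s=cv2.imread("pics/s7.png")
print("mug side diff",cv2.absdiff(s0,s)[176:203,258:286].max(), cv2.absdiff(s0,s)[176:203,258:286].max(2)[::3,::3])
```

```text
[[ 86  74  64  62  63  63  63  64  70  81  94  97  97  99 105 100  88  83  90 106 119 125 132 139]
 [ 85  72  62  62  60  58  60  64  65  77  89  97 100 107 116 106  82  69  75  89 100 106 113 122]
 [ 84  71  62  58  56  57  58  61  64  72  84  91  99 114 117 103  75  65  74  90  99  99 103 105]
 [ 84  69  61  57  59  58  58  60  63  65  74  82  93 105 106  88  69  67  84  97 101 101 101 101]
 [ 78  63  58  56  59  61  61  65  69  69  72  76  80  85  84  74  67  76  91  99 103 104 103 103]
 [ 70  56  52  54  57  61  63  67  78  82  85  80  73  71  70  70  70  82  94 101 100 102 103 103]
 [ 65  52  52  55  56  59  60  66  77  92 105  98  79  69  69  71  77  84  89  93  92  94 100 100]
 [ 59  50  54  56  58  58  59  58  70  98 127 119  83  65  67  78  90  90  87  86  82  83  89  93]
 [ 52  51  53  58  57  57  58  55  70 108 135 123  80  58  65  81  95  96  92  94  89  81  76  78]
 [ 50  51  54  58  56  58  55  55  76 118 133 109  66  51  62  78  91  96  97  98  96  89  75  70]
 [ 49  52  55  57  59  58  54  54  82 116 124  91  54  53  68  80  88  95  97  96  93  90  77  70]
 [ 51  54  
[... 1287 characters left out ...]
57  58  57  55  53  52  49  52  53  55  55  58  58  61  65  68  66  63  62  58  57  53]
 [ 58  57  58  58  57  57  58  57  56  54  55  57  58  57  59  64  71  67  65  62  62  58  55  51]
 [ 57  57  60  57  58  58  58  58  57  56  56  58  58  58  61  66  70  69  63  61  58  56  54  52]
 [ 59  58  58  58  58  57  58  58  57  59  57  58  59  59  62  68  68  65  62  60  59  56  52  51]]
mug side diff 24 [[ 1  2 11  4  5  8  6  9  1  1]
 [ 1  5  3  3  6  7  6 11  1  1]
 [ 1  2  8 12 15 14  6  3  1  1]
 [ 2  3 19  9  9  7  6  4  1  1]
 [ 1 17  1  7 10  7  6  5  1 23]
 [ 6  2  2  8  6  8  6  3  7 22]
 [ 5 18  2  8  6  7  7  3  1 20]
 [19 10  3  6  9  7  7  4  1 17]
 [24  7  5  5  8  6  6  4  5 24]]
```

Run:
```python
from h import *
g=cv2.imread("pics/t7.png").max(2).astype(float)
P=[]
for r in range(237,245):
    w=np.clip(g[r,248:256]-62,0,None); P.append((r,(w*np.arange(248,256)).sum()/w.sum()))
for r in range(246,252):
    w=np.clip(52-g[r,244:256],0,None); P.append((r,(w*np.arange(244,256)).sum()/w.sum()))
Q=np.array([onz("top",u,v,.104)[:2] for v,u in P]); print(np.round(P,2).tolist())
for q in(Q[:8],Q):
    p=np.polyfit(q[:,0],q[:,1],1); print("ang",np.arctan(p[0]))
r=g[229:235,253:258]; w=np.clip(r-85,0,None); v,u=np.mgrid[229:235,253:258]
f=onz("top",(w*u).sum()/w.sum(),(w*v).sum()/w.sum(),.068); print("fin",f,"line at fin y",np.polyval(p,f[0]),"dir axis->fin",np.arctan2(f[1]-np.polyval(p,.54),f[0]-.54))
```

```text
[[237.0, 252.29], [238.0, 252.17], [239.0, 251.85], [240.0, 251.61], [241.0, 251.4], [242.0, 251.05], [243.0, 250.65], [244.0, 250.51], [246.0, 250.08], [247.0, 249.85], [248.0, 249.41], [249.0, 249.08], [250.0, 248.79], [251.0, 248.56]]
ang -0.2794760044740335
ang -0.28128206943376743
fin [0.58734643 0.20704788 0.068     ] line at fin y 0.20489595059468543 dir axis->fin -0.23884426370322323
```

The measured bar is at -0.28 against the commanded -0.34, but the arm's shadow lies across it. I'll move the arm to the other side for a clean measurement.

{"method": "drive_tool", "body": {"steps": "0 0 -6 0 5;-8 -46 -6 0 5;-8 -46 -6 0 5;-8 -46 -6 0 5;-8 -46 -6 0 5;-8 -46 -6 0 5;-8 -46 -6 0 5;-8 -46 -6 0 5;-8 -46 -6 0 5;-8 -46 -6 0 5;-8 -46 -6 0 5;-8 -46 -6 0 5"}}

```text
time: 25.32
ee_pos: [0.4764, -0.0772, 0.2434]
tool_rot: [0.002, 0.169, 0.986, 0.005]
force: [0.5, -1.4, 0.4]
width: 0.0502
grip_force: 0.0
```

```bash
cat > m.py <<'E'
from h import *
import sys
k=sys.argv[1]
t=sum(manip.get_image("top").astype(np.float32) for _ in range(3))/3; cv2.imwrite(f"pics/t{k}.png",t)
s=manip.get_image("side"); cv2.imwrite(f"pics/s{k}.png",s); go(.54,.22,.2,2.8)
def line(mask,cam,z):   # principal axis of a weighted blob, cast on height z
    v,u=np.nonzero(mask>0); w=mask[v,u]; Q=np.array([onz(cam,a,b,z)[:2] for a,b in zip(u,v)])
    m=np.average(Q,axis=0,weights=w); C=np.cov((Q-m).T,aweights=w); e,V=np.linalg.eigh(C); d=V[:,1]*np.sign(V[0,1])
    return m.round(4),round(float(np.arctan2(d[1],d[0])),3),len(u)
def win(a,x,y,w,h): b=np.zeros_like(a); b[y:y+h,x:x+w]=a[y:y+h,x:x+w]; return b
g=t.max(2); print(g[230:256,242:262].astype(int))
cv2.imwrite("pics/g.png",g)
hsv=cv2.cvtColor(t.astype(np.uint8),cv2.COLOR_BGR2HSV)
# outline of station: non-beige
sat=hsv[...,1]; m=((sat<45)|((hsv[...,0]>40)&(hsv[...,0]<90))).astype(np.uint8); m=win(m,212,218,70,100)
c=max(cv2.findContours(m,0,2)[0],key=cv2.contourArea); r=cv2.minAreaRect(c); b=cv2.boxPoints(r); print(r)
B=np.array([onz("top",*p,.026)[:2] for p in b]); print(B.round(4).tolist(), [round(float(np.arctan2(*(B[(i+1)%4]-B[i])[::-1])),3) for i in range(4)])
E
python3 - <<'E'
E
python3 -c "
import numpy as np;np.set_printoptions(linewidth=250,threshold=10**6)
import sys;sys.argv=['m','8'];exec(open('m.py').read())"
```

```text
t 25.52 pos [ 0.4765 -0.0773  0.2433] ang 2.802 q1 -0.17 q6 0.17 F [ 0.7 -0.7 -0.8] w 0.0501 g 0.0
shift cm [ 3.91 30.1   4.65] turn 0.002 (raw 0.002)
[[130 113  99  94  94  93  94  95  96  96  95  93  92  93  98  94  83  78  85  98]
 [130 109  94  87  87  88  91  94  94  94  94  92  94 101 108 100  78  64  70  83]
 [130 108  91  82  80  80  82  86  88  88  89  89  94 106 109  97  71  60  71  85]
 [127 104  89  84  84  80  77  78  80  77  80  82  88  98  98  83  65  64  77  91]
 [119  92  79  83  85  87  84  84  80  73  73  73  76  80  78  69  64  71  86  93]
 [104  79  74  81  86  90  90  90  84  81  81  76  68  67  67  65  67  76  88  94]
 [ 94  74  77  83  86  90  92  89  85  90  99  92  74  66  66  68  74  79  84  87]
 [ 88  74  80  83  87  90  89  84  81  95 118 111  80  62  64  75  85  85  81  81]
 [ 80  77  82  84  88  89  86  78  79 102 126 115  75  55  62  77  88  90  88  88]
 [ 74  78  81  84  89  89  83  75  83 113 125 102  64  51  60  74  85  91  92  93]
 [ 74  80  83  87  91  89  81  74  90 123 123  87  53  51  65  76  83  89  92  90]
 [ 76  82  85  89  91  88  78  75 10
[... 767 characters left out ...]
3  93  90  82  75  73  68]
 [ 87  89  87  78  61  48  43  42  40  49  70  85  92  93  90  84  77  74  71  66]
 [ 90  90  88  82  71  59  50  47  46  58  78  89  92  91  86  78  77  76  70  65]
 [ 92  91  90  88  82  74  67  64  61  69  84  90  89  84  82  79  78  78  70  65]
 [ 91  92  92  91  89  86  83  79  76  79  84  88  85  84  86  85  82  75  68  68]
 [ 92  92  92  92  91  90  89  87  84  84  84  87  88  88  88  88  84  74  66  71]]
((246.5, 267.5), (99.0, 69.0), 90.0)
[[0.6364, 0.3483], [0.6302, 0.1318], [0.3237, 0.138], [0.3286, 0.3517]] [-1.599, 3.121, 1.548, -0.011][ WARN:0@4.882] global loadsave.cpp:1063 imwrite_ Unsupported depth image for selected encoder is fallbacked to CV_8U.
```

With no shadow, the stripe line passes the fin within about 1 mm, a 1.5–2° error that's within measurement noise. The mug and the other bystanders show no movement. Handing in.

```bash
python3 -c "
from workcell import manip
print(manip.hand_in())"
```

```text
the job is handed in; nothing more can be done
None
```

The cassette is in the cradle with its dial end next to the fin, the dial's nose points at the fin within about 2°, both were let go, and the job was handed in at about 25.5 s with the jar, mug, refill box and needle carton unmoved.

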